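Load the tile blow-off stand and hold the air lever at full

TASK

Take the two unglazed terracotta tiles from the wooden ledge and stand each on edge in its own free slot of the wire rack on the blue blow-off stand, lowering them in rather than letting them drop. Then blow the dust off them: press the red air lever down past its first two clicks to the third, full air, and finish while still holding it there against its spring. Leave the glazed tile, the cream tile and the pots where they are.

Things in the scene. Friction and masses are not known exactly. Their poses are not given: they have to be found in the camera images.
- tile_a_mid (a point): Centre of the first unglazed terracotta tile (orange-brown, a leaf pressed in each face, both alike): 8 thick, 70 wide, 90 tall, about 115 g. x axis: thickness (face normal); y: the 70 mm width; z: the 90 mm height, to the top edge. It starts on the ledge
- tile_b_mid (a point): Centre of the second unglazed terracotta tile, same size, axes and start as the first
- tile_glazed_mid (a point): Centre of a dark blue glazed tile with a yellow leaf, same size, on the same ledge: it stays there
- tile_cream_mid (a point): Centre of a cream tile, same size, that already stands upright in slot 3 of the rack: it stays there
- ledge: Wooden display ledge, 280 long, origin on the bench under the tile row; its front (-x) faces the robot, y along the row. The three tiles stand on it in a row, 85 apart, in any order, leaning back 15 degrees (top away from the robot). A rear board covers the lower 45 mm of their backs; above that both faces are free
- stand: Blow-off stand, fixed to the bench: blue base plate 210 x 350 with the wire rack, an air bar (top 87 above the bench) 85 behind the slots' middle, and the lever valve on the right. Origin on the bench under the rack; x points away from the robot, y to the robot's left, z up
- slot1 (a point): Wire rack, slot 1, farthest from the lever: point at mid-slot on its floor, axes as the stand's. The slot is the 13 mm gap between two wire hoops (5 mm rod, 44 long) that rise 40 above this point. x runs along the slot (a seated tile's 70 mm width), y across it (the tile's thickness). A seated tile stands on bars at this height, its centre 45 above
- slot2 (a point): Slot 2, 45 mm from slot 1 towards the lever (stand's -y), same axes, empty
- slot3 (a point): Slot 3, 90 mm from slot 1; the cream tile stands in it
- slot4 (a point): Slot 4, 135 mm from slot 1, the nearest to the lever, empty
- pivot (a point): Axis of the air lever, in the middle of the valve, 95 above the bench; the lever turns about the stand's y axis. The lever's centre line passes through this point, the paddle's top face lies 6 above that line
- pad (a point): Middle of the top face of the red paddle (50 along the lever, 56 wide, 10 thick) at the lever's free end, 130 from the lever's axis, on the robot's side of it. At rest the lever rises 27 degrees above level, the pad 159 above the bench; at the third click it points 18 degrees below level, the pad 61 above the bench. Press on it from above
- lever (a joint): Air lever angle, rad: 0 at rest (up), grows as it is pressed down. Clicks (spring ball in notches) at 0.26, 0.52 and 0.785; the third is full air, with a hard stop at 0.84. The spring pushes back with about 4 N at the pad near rest and 8 N at the third click, 2 N more just past each click; let go anywhere, it springs back to 0
- bowl: Bystander, leave alone: brown bowl, 76 wide, 40 high, between ledge and stand; origin under its centre
- jar: Bystander, leave alone: grey lidded jar, 76 wide, 108 high, right of the lever; origin under its centre
- vase_yellow: Bystander, leave alone: ochre vase, 90 wide, 120 high, behind the stand; origin under its centre
- pot_dark: Bystander, leave alone: dark squat pot, 140 wide, 130 high, behind the ledge; origin under its centre
- brush_cup: Bystander, leave alone: white cup with brushes, 72 wide, 190 high in all, behind the gap between ledge and stand; origin under its centre
Mind the look-alikes: they are no part of the job. What is shaped like the part that bears tile_b_mid but turquoise is not meant.

How it is judged:
On the way, in this order (a step that is already met when the one before it is completed fails the run):
1. both terracotta tiles stand on edge in free slots of the rack, let go (x of tile_a_mid in the frame of stand between -0.035 and 0.035 m and (y of tile_a_mid in the frame of stand between 0.0865 and 0.1085 m or y of tile_a_mid in the frame of stand between 0.0415 and 0.0635 m or y of tile_a_mid in the frame of stand between -0.0485 and -0.0265 m) and z of tile_a_mid in the frame of stand between 0.068 and 0.08 m and angle between each of tile_a_mid, tile_b_mid's own z axis and vertical below 0.26 rad and angle between the x axis of each of tile_a_mid, tile_b_mid and the y axis of stand, either way round below 0.3 rad and contact force between each of tile_a, tile_b and the fingers below 0.05 N and linear speed of each of tile_a, tile_b below 0.03 m/s and x of tile_b_mid in the frame of stand between -0.035 and 0.035 m and (y of tile_b_mid in the frame of stand between 0.0865 and 0.1085 m or y of tile_b_mid in the frame of stand between 0.0415 and 0.0635 m or y of tile_b_mid in the frame of stand between -0.0485 and -0.0265 m) and z of tile_b_mid in the frame of stand between 0.068 and 0.08 m), for 0.2 s.
2. the lever is pressed past two clicks to the third and held (value of joint lever above 0.7 rad and contact force between lever and the fingers above 2 N), for 0.3 s.
At the end, for the whole second after the job is handed in: Both terracotta tiles stand on the floor of rack slots (centre 68 to 80 mm above the stand's origin, within 35 mm of mid-slot along it and 11 mm across, leaning under 0.26 rad), at rest and free of the fingers; the fingers hold the lever at the third click (joint above 0.70 rad, over 2 N) (all of step 1 and all of step 2); the arm keeps its last pose, push and grip.
It fails at once if a terracotta tile is dropped (falls freely faster than 0.5 m/s, a drop of over 13 mm) ((linear speed of tile_a above 0.5 m/s and contact force between tile_a and the fingers below 0.02 N) or (linear speed of tile_b above 0.5 m/s and contact force between tile_b and the fingers below 0.02 N)).
It fails at once if the glazed or the cream tile is moved by more than 15 mm (distance of any of tile_glazed_mid, tile_cream_mid from where it was at the start of the episode above 0.015 m).
It fails at once if a pot or the brush cup is shifted by more than 30 mm (distance of any of bowl, jar, vase_yellow, pot_dark, brush_cup from where it was at the start of the episode above 0.03 m).
It also fails if it takes over 67 s, if anything falls off the work surface, if the arm or the gripper's body presses on something with over 40 N, if the wrist force passes 120 N, or if a joint passes its speed limit or range.

ROBOT

A 7-joint arm with a two-finger parallel gripper is mounted at the origin on the work surface. World frame = base frame: x ahead of the robot, y to its left, z up, the work surface at z = 0. Lengths are in m, angles in rad, forces in N, time in s.
With the tool pointing down it reaches from about 0.35 to 0.9 m from the base axis. Payload 19.9 kg.
Tool frame: the origin (TCP) lies where the fingers leave the gripper's body, on its centre line; the fingertips stand 97 mm ahead of it and the grasp point (between the pads) lies 78 mm ahead of it; z points along the fingers, y is the line along which they close (so a half turn about z gives the same grasp; the last joint's range is limited). The gripper opens to 94 mm and grips with 3 to 60 N. Pads are 16 mm wide; open, the fingers measure 119 mm over their backs; the gripper's body (75 mm by 177 mm) begins 78 mm behind the grasp point.
Start: joints at [-1.173, 0.417, -0.01, 1.614, 0.005, 1.111, -0.053], TCP at [0.266, 0.566, 0.303] pointing down, gripper open.
Joint ranges: [-2.81, 2.81], [-0.39, 2.02], [-1.27, 1.25], [0.06, 2.57], [-1.19, 4.33], [0.19, 2], [-2.82, 2.82]. Speed limits (rad/s): [1.89, 1.89, 2.39, 2.39, 3.01, 3.01, 3.01].

INTERFACE

Orientations are given as a rotation vector (axis times angle).
In Python, from plant import bot, cams gives the robot as it stands.
- The arm moves only by the tool carry_out, never from a script. Its arguments are lists of equal length, an entry for each row: "offset": the shift along the world's x, y, z in m, a list of three; "angular": the turn, a rotation vector about the world's x, y, z in degrees, a list of three; "gripper": the finger opening in m, from 0 to 0.094. A call has 1 to 10 rows; each row shifts and turns the commanded pose from where the row before left it; what a row does not reach is not made up. A row lasts 1/10 s, in which the tool goes at most 50 mm and 8.59 degrees, less where a joint would pass 70% of its speed; a pose out of reach is approached as far as the arm can. A call is refused whole if a number of a shift passes 0.05 or a number of a turn 8.59, either way. A call with a gripper value outside its range is refused whole. The fingers move at their own pace and stop on an object; "force" is the grip in N (left out, the last holds). Time passes only in rows, so rows that do not move let the fingers close. It gives the time, the measured TCP pose, the force, the opening and the grip force at its end, in the units of the state.
- bot.read_state(): the state, without advancing time (a new reading comes with each control period).
- cams.snapshot(name): name is "side" or "top" or "wrist"; returns a dict with "color" (384x512x3 uint8, red, green, blue), "fx", "fy", "cx", "cy" (pixels), "k1" (the pictures are not rectified: a ray, as slopes to the right and down, at radius r is drawn at 1 + k1 r^2 times it, then the intrinsics apply), "origin" and "orientation" of the camera in the world. Camera axes: x right, y down, z forward; pixel columns grow to the right and rows downward; lengths in m; the calibration is good to about 2 mm. A picture is of the moment at which its call begins. There is no depth.
- bot.close_job(): hands the job in; it is judged then, once.
The state is a dict: "clock": time; "joints": joint angles; "joint_vel": joint speeds; "tau": joint torques, N m; "position": TCP position; "eef_rot": TCP orientation; "wrist_force": force on the tool from outside, world axes, zero at the start; "wrist_torque": the same for the moment, N m; "opening": opening from 0.0 (shut) to 1.0 (fully open); "grip_force": force on a finger pad.
Only numpy, scipy, OpenCV 4.12 (cv2) and the standard library are available. Lean on these libraries where they do the work, as an engineer would, in place of code of your own. Each camera call takes 0.05 s, during which the arm holds its last target. There are 200 camera calls.

## Working session

There is one attempt and no reset: what is moved stays moved. The work goes in short steps, Python scripts to look and compute and a tool call to move; the robot and the scene stay as the last step left them, time stands still between calls to the robot, and variables do not carry over. Pictures are saved under pics/ and viewed, at most 10 in all, crops included, and the job is handed in when it is done.

Besides the shell and the picture viewer there is one more tool, called after "Call:" as name(argument=value, ...) on one line, values as JSON. carry_out: Moves the arm, as the interface text tells. Its arguments: {"type":"object","properties":{"offset":{"type":"array"},"angular":{"type":"array"},"gripper":{"type":"array"},"force":{"type":"number"}},"required":["offset","angular","gripper"]}

```bash
mkdir -p pics; cat > h.py <<'E'
import numpy as np, cv2
from scipy.spatial.transform import Rotation as R
from plant import bot, cams
def snap(n,f=None):
    s=cams.snapshot(n)
    if f: cv2.imwrite('pics/'+f,cv2.cvtColor(np.asarray(s['color']),cv2.COLOR_RGB2BGR))
    return s
def rot(o):
    o=np.asarray(o,float)
    return o if o.shape==(3,3) else (R.from_rotvec(o).as_matrix() if o.size==3 else R.from_quat(o).as_matrix())
def ray(s,u,v):
    d=np.array([(u-s['cx'])/s['fx'],(v-s['cy'])/s['fy']]);p=d.copy()
    for _ in range(20): p=d/(1+s['k1']*(p@p))
    r=rot(s['orientation'])@np.array([p[0],p[1],1.]);return np.asarray(s['origin'],float),r/np.linalg.norm(r)
def onz(s,u,v,z):
    o,r=ray(s,u,v);return o+r*(z-o[2])/r[2]
def tri(a,b):
    (o1,r1),(o2,r2)=a,b
    A=np.array([r1,-r2]).T;t=np.linalg.lstsq(A,o2-o1,rcond=None)[0]
    p,q=o1+t[0]*r1,o2+t[1]*r2;return (p+q)/2,np.linalg.norm(p-q)
def proj(s,P):
    c=rot(s['orientation']).T@(np.asarray(P)-s['origin']);p=c[:2]/c[2];p=p*(1+s['k1']*(p@p))
    return p*[s['fx'],s['fy']]+[s['cx'],s['cy']]
E
python3 - <<'E'
from h import *
ims=[]
for n in('top','side'):
    s=snap(n,n+'0.png');print(n,s['origin'],s['orientation'],s['fx'],s['k1'])
    
print(bot.read_state())
E
```

```text
top [ 0.41323723 -0.04060045  1.31723376] [-2.21263155  2.15303068 -0.06843541] 383.6664566489062 -0.1119283046908634
side [ 0.46314235 -1.10720859  0.77729931] [-2.13776231  0.0214806  -0.03474563] 407.07262641470373 0.01980689045798654
{'clock': 0.1, 'joints': array([-1.17349265,  0.41792039, -0.0103149 ,  1.61410098,  0.00468515,
        1.11073323, -0.05301384]), 'joint_vel': array([ 0.00108166, -0.00247024,  0.00142815, -0.00125142, -0.00081586,
       -0.00115261,  0.00068283]), 'tau': array([ 2.18203379e-03, -8.52563095e+01,  6.40373491e-01, -4.26689208e+01,
       -4.88232414e-02,  1.62527931e-02,  1.63140949e-04]), 'position': array([0.26542854, 0.56557589, 0.30208939]), 'eef_rot': array([-6.83717928e-01, -3.06610577e+00,  1.76496618e-03]), 'wrist_force': array([0.16486437, 0.14760868, 0.47471685]), 'wrist_torque': array([-0.0439313 ,  0.00669485,  0.0275238 ]), 'grip_force': 0.0, 'opening': 0.9981499985612868}
```

View pics/top0.png

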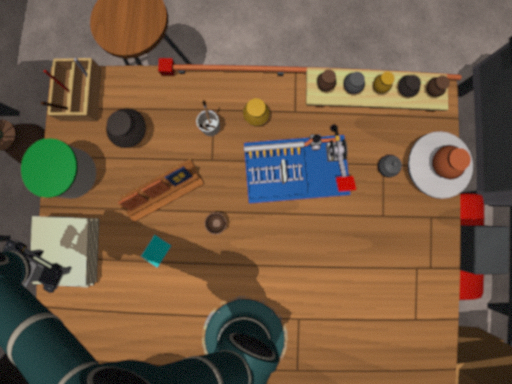

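View pics/side0.png

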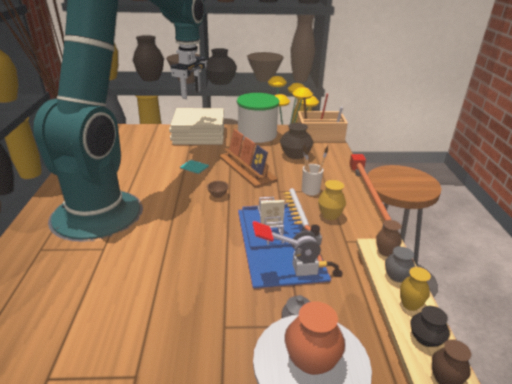

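Top view: the ledge is at about (162,190), with two terracotta tiles to the left and the glazed tile at (180,174). The blue stand is at (298,168), with the red pad at (346,184). The turquoise tile lying at (156,250) is the look-alike. In the side view, the ledge is at (247,160), the cream tile at (271,212) and the pad at (263,231).

```bash
python3 - <<'E'
from h import *
t=snap('top');s=snap('side');np.set_printoptions(precision=3,suppress=True)
for n,p,z in[('ledge c',(162,190),.05),('ledge L end',(125,207),.03),('ledge R end',(199,174),.03),('glazed',(181,174),.07),('bowl',(217,222),.02),('stand BL',(249,202),.005),('stand TL',(246,143),.005),('pad',(346,184),.159),('cream',(290,171),.1)]: print(n,onz(t,*p,z))
print('pad',tri(ray(t,346,184),ray(s,263,231)))
w=snap('wrist','w0.png');st=bot.read_state()
Rt=rot(st['eef_rot']);print(Rt);print('cam in tool',Rt.T@(w['origin']-st['position']),'\n',Rt.T@rot(w['orientation']),w['fx'])
a=cv2.resize(t['color'][140:230,110:230],None,fx=3.3,fy=3.3,interpolation=2);b=cv2.resize(t['color'][120:210,235:355],None,fx=3.3,fy=3.3,interpolation=2)
c=cv2.resize(s['color'][125:215,190:310],None,fx=3.3,fy=3.3,interpolation=2);d=cv2.resize(s['color'][185:290,230:350],None,fx=3.3,fy=297/105,interpolation=2)
cv2.imwrite('pics/comp.png',np.vstack([np.hstack([a,b]),np.hstack([c,d])])[:600,:,::-1])
E
```

```text
ledge c [0.493 0.288 0.05 ]
ledge L end [0.433 0.419 0.03 ]
ledge R end [0.552 0.169 0.03 ]
glazed [0.546 0.222 0.07 ]
bowl [0.392 0.103 0.02 ]
stand BL [ 0.463 -0.003  0.005]
stand TL [0.667 0.014 0.005]
pad [ 0.52  -0.3    0.159]
cream [ 0.562 -0.133  0.1  ]
pad (array([ 0.522, -0.302,  0.154]), np.float64(0.004996660482683454))
[[-0.905  0.425 -0.   ]
 [ 0.425  0.905 -0.001]
 [-0.    -0.001 -1.   ]]
cam in tool [ 0.086  0.    -0.08 ] 
 [[-0.    -0.957 -0.288]
 [ 1.     0.    -0.001]
 [ 0.001 -0.288  0.957]] 303.5967161395777
```

View pics/comp.png

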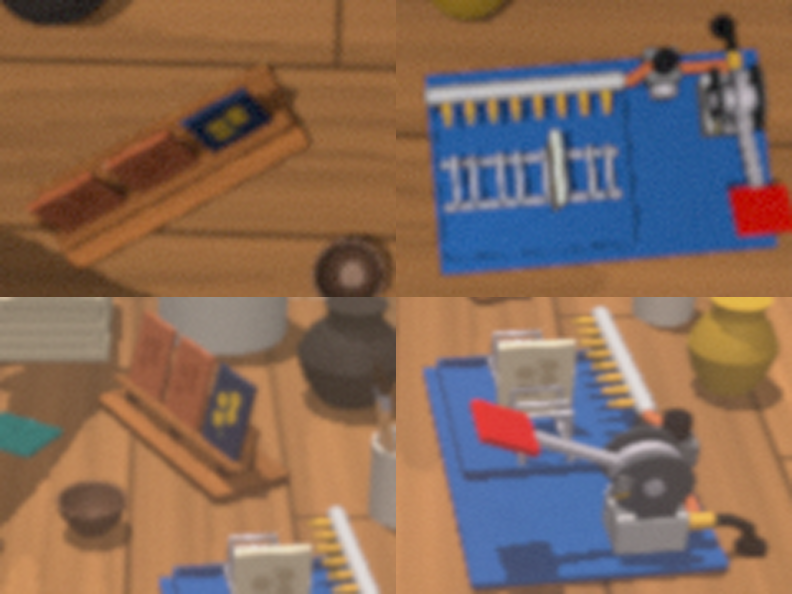

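The two terracotta tiles are the left and middle ones on the ledge, and the glazed tile is at the right end. In the rack, slots 1, 2 and 4 are free, with the cream tile in slot 3. I'm moving over the ledge for a close look.

Call:
carry_out(offset=[[0.028, -0.034, 0.006], [0.028, -0.034, 0.006], [0.028, -0.034, 0.006], [0.028, -0.034, 0.006], [0.028, -0.034, 0.006], [0.028, -0.034, 0.006], [0.028, -0.034, 0.006], [0.028, -0.034, 0.006], [0, 0, 0], [0, 0, 0]], angular=[[0, 0, -5], [0, 0, -5], [0, 0, -5], [0, 0, -5], [0, 0, -5], [0, 0, -5], [0, 0, -5], [0, 0, -5], [0, 0, 0], [0, 0, 0]], gripper=[0.094, 0.094, 0.094, 0.094, 0.094, 0.094, 0.094, 0.094, 0.094, 0.094])

```text
clock: 1.25
position: [0.4899, 0.2931, 0.3506]
eef_rot: [1.693, 2.646, -0.0]
wrist_force: [-0.6, 0.7, 0.3]
opening: 1.003
grip_force: 0.0
```

```bash
python3 - <<'E'
from h import *
import pickle
w=snap('wrist','w1.png');pickle.dump(w,open('w1.pkl','wb'));print(bot.read_state()['position'],w['origin'])
cv2.imwrite('pics/w1b.png',cv2.resize(cv2.imread('pics/w1.png'),(800,600),interpolation=2))
E
```

```text
[0.48919593 0.29414131 0.35045832] [0.45348405 0.37025213 0.4312203 ]
```

View pics/w1b.png

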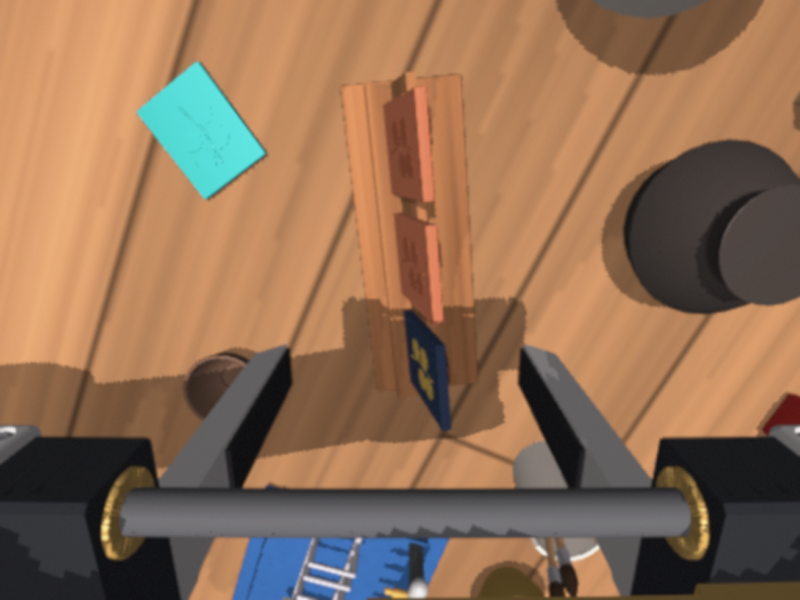

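View w1 (800-wide): the top edges of the terracotta tiles run about (425,87)–(433,200) and (433,218)–(440,320). The glazed tile is at (428,370) and the bowl at (215,380). Next I'm shifting sideways for a second view.

Call:
carry_out(offset=[[-0.03, -0.012, 0], [-0.03, -0.012, 0], [-0.03, -0.012, 0], [0, 0, 0], [0, 0, 0]], angular=[[0, 0, 0], [0, 0, 0], [0, 0, 0], [0, 0, 0], [0, 0, 0]], gripper=[0.094, 0.094, 0.094, 0.094, 0.094])

```text
clock: 1.8
position: [0.3987, 0.2587, 0.3509]
eef_rot: [-1.687, -2.65, -0.001]
wrist_force: [0.4, 0.2, 1.1]
opening: 0.999
grip_force: 0.0
```

```bash
python3 - <<'E'
from h import *
import pickle
w=snap('wrist','w2.png');pickle.dump(w,open('w2.pkl','wb'));print(bot.read_state()['position'],w['origin'])
v=pickle.load(open('w1.pkl','rb'))
for p in[(429,150),(405,150),(365,150),(450,150),(437,270),(410,270),(390,200),(100,300)]:
    x=v['color'][int(p[1]/1.5625),int(p[0]/1.5625)].astype(int);print(p,x,(x/x[0]).round(2))
for n,i in(('a',v),('b',w)):
    im=i['color'].astype(float);g=cv2.GaussianBlur(i['color'],(3,3),0).astype(float)
    ra=g[...,1]/(g[...,0]+1);m=((ra<.60)&(g[...,0]>130)).astype('uint8')
    N,L,S,C=cv2.connectedComponentsWithStats(m)
    for k in range(1,N):
        if S[k,4]>150: print(n,S[k],C[k])
E
```

```text
[0.3993056  0.25870841 0.35079561] [0.36195621 0.33561819 0.4315802 ]
(429, 150) [218 126  91] [1.   0.58 0.42]
(405, 150) [124  72  53] [1.   0.58 0.43]
(365, 150) [218 144  95] [1.   0.66 0.44]
(450, 150) [174 115  75] [1.   0.66 0.43]
(437, 270) [223 131  95] [1.   0.59 0.43]
(410, 270) [117  66  47] [1.   0.56 0.4 ]
(390, 200) [188 124  81] [1.   0.66 0.43]
(100, 300) [200 144  99] [1.   0.72 0.5 ]
a [263  56  15  73 631] [270.35023772  91.6703645 ]
a [270 143  14  65 556] [276.68884892 174.6294964 ]
b [365  65   8  72 537] [368.32402235  99.23649907]
b [364 151   8  63 412] [367.32524272 182.1868932 ]
```

```bash
cat >> h.py <<'E'
def strips(i,thr=150):
    g=cv2.GaussianBlur(i['color'],(3,3),0).astype(float)
    m=((g[...,1]/(g[...,0]+1)<.605)&(g[...,0]>thr)).astype('uint8')
    N,L,S,C=cv2.connectedComponentsWithStats(m);o=[]
    for k in range(1,N):
        if 150<S[k,4]<2500:
            c,(a,b),t=cv2.minAreaRect(np.argwhere(L==k)[:,::-1].astype(np.float32))
            p=cv2.boxPoints((c,(a,b),t));p=p[np.argsort(p[:,1])]
            o.append([p[:2].mean(0),C[k],p[2:].mean(0),(a,b)])
    return o
E
python3 - <<'E'
from h import *
import pickle;np.set_printoptions(precision=4,suppress=True)
v,w=[pickle.load(open(f,'rb')) for f in('w1.pkl','w2.pkl')]
for A,B in zip(strips(v),strips(w)):
    P=[tri(ray(v,*A[k]),ray(w,*B[k])) for k in range(3)]
    for p in P: print(p)
    d=P[0][0]-P[2][0];print('len',np.linalg.norm(d),'yaw',np.degrees(np.arctan2(-d[0],d[1])),A[3],B[3])
E
```

```text
(array([0.4455, 0.4091, 0.1171]), np.float64(0.0004851133004855892))
(array([0.4616, 0.3805, 0.1189]), np.float64(0.0003092764857514016))
(array([0.4804, 0.3491, 0.119 ]), np.float64(0.00041473429679587156))
len 0.06941638450766524 yaw 30.224294403640638 (73.3275146484375, 9.315950393676758) (72.0, 6.0)
(array([0.4876, 0.3359, 0.118 ]), np.float64(0.0007831882084528713))
(array([0.5041, 0.3071, 0.1187]), np.float64(0.00011268437092169151))
(array([0.5224, 0.2765, 0.1199]), np.float64(0.0006811571180795493))
len 0.06882384687183533 yaw 30.36414270615236 (63.363704681396484, 8.719776153564453) (62.0, 6.0)
```

Call:
carry_out(offset=[[0.0155, 0.0233, 0], [0.0155, 0.0233, 0], [0.0155, 0.0233, -0.015], [0.0155, 0.0233, -0.025], [0.0155, 0.0233, -0.03], [0.0155, 0.0233, -0.0285], [0, 0, 0], [0, 0, 0]], angular=[[0, 0, 5], [-2.5, 4.33, 0], [-2.5, 4.33, 0], [-2.5, 4.33, 0], [0, 0, 0], [0, 0, 0], [0, 0, 0], [0, 0, 0]], gripper=[0.05, 0.05, 0.05, 0.05, 0.05, 0.05, 0.05, 0.05])

```text
clock: 2.65
position: [0.4926, 0.3979, 0.2506]
eef_rot: [-1.498, -2.589, 0.345]
wrist_force: [0.4, -1.0, 0.1]
opening: 0.53
grip_force: 0.0
```

```bash
python3 - <<'E'
from h import *
np.set_printoptions(precision=4,suppress=True)
s=bot.read_state();M=rot(s['eef_rot']);print(s['position'],M[:,1],M[:,2],s['position']+.097*M[:,2])
z=np.array([.224,.129,.966]);top=np.array([.4616,.3805,.1189]);print('to go',top+.058*z-s['position'])
E
```

```text
[0.4926 0.3979 0.2506] [ 0.837  0.481 -0.261] [-0.2255 -0.1313 -0.9653] [0.4708 0.3852 0.157 ]
to go [-0.018  -0.0099 -0.0757]
```

Call:
carry_out(offset=[[-0.005, -0.003, -0.02], [-0.005, -0.003, -0.02], [-0.004, -0.002, -0.018], [-0.004, -0.002, -0.018], [0, 0, 0], [0, 0, 0], [0, 0, 0], [0, 0, 0], [0, 0, 0], [0, 0, 0]], angular=[[0, 0, 0], [0, 0, 0], [0, 0, 0], [0, 0, 0], [0, 0, 0], [0, 0, 0], [0, 0, 0], [0, 0, 0], [0, 0, 0], [0, 0, 0]], gripper=[0.05, 0.05, 0.05, 0.05, 0.05, 0, 0, 0, 0, 0], force=15)

```text
clock: 3.65
position: [0.4746, 0.3876, 0.1764]
eef_rot: [-1.499, -2.589, 0.341]
wrist_force: [0.1, 0.6, 0.9]
opening: 0.145
grip_force: 0.0
```

Call:
carry_out(offset=[[0, 0, 0], [0, 0, 0], [0, 0, 0]], angular=[[0, 0, 0], [0, 0, 0], [0, 0, 0]], gripper=[0, 0, 0])

```text
clock: 3.95
position: [0.4746, 0.3877, 0.1763]
eef_rot: [-1.499, -2.589, 0.341]
wrist_force: [1.5, 0.9, 2.1]
opening: 0.085
grip_force: 15.0
```

Call:
carry_out(offset=[[0.002, 0.001, 0.01], [0.005, 0.003, 0.02], [0.007, 0.004, 0.03], [0.007, 0.004, 0.03], [0.007, 0.004, 0.03], [0.005, 0.003, 0.02], [0, 0, 0.02], [0, 0, 0.01], [0, 0, 0], [0, 0, 0]], angular=[[0, 0, 0], [0, 0, 0], [0, 0, 0], [0, 0, 0], [0, 0, 0], [0, 0, 0], [2.5, -4.33, 0], [2.5, -4.33, 0], [2.5, -4.33, 0], [0, 0, 0]], gripper=[0, 0, 0, 0, 0, 0, 0, 0, 0, 0])

```text
clock: 4.95
position: [0.5069, 0.4063, 0.3477]
eef_rot: [1.573, 2.718, 0.004]
wrist_force: [-0.8, -0.1, -1.0]
opening: 0.088
grip_force: 15.0
```

Call:
carry_out(offset=[[0, -0.02, 0], [0, -0.04, 0], [0, -0.045, 0], [0, -0.045, 0], [0, -0.045, 0], [0, -0.045, 0], [0, -0.045, 0], [0, -0.045, 0], [0, -0.04, 0], [0, -0.02, 0]], angular=[[0, 0, 4], [0, 0, 7], [0, 0, 7], [0, 0, 7], [0, 0, 7], [0, 0, 7], [0, 0, 7], [0, 0, 7], [0, 0, 7], [0, 0, 5]], gripper=[0, 0, 0, 0, 0, 0, 0, 0, 0, 0])

```text
clock: 5.95
position: [0.5073, 0.0129, 0.3464]
eef_rot: [0.135, -3.136, 0.001]
wrist_force: [1.2, 1.2, -0.5]
opening: 0.084
grip_force: 15.0
```

Call:
carry_out(offset=[[0, 0, 0], [0, 0, 0]], angular=[[0, 0, 0], [0, 0, 0]], gripper=[0, 0])

```text
clock: 6.15
position: [0.5076, 0.0167, 0.3462]
eef_rot: [0.13, -3.137, -0.0]
wrist_force: [-0.2, -0.2, -1.7]
opening: 0.088
grip_force: 15.0
```

```bash
python3 - <<'E'
from h import *
import pickle
w=snap('wrist','w3.png');pickle.dump(w,open('w3.pkl','wb'));print(bot.read_state()['position'],w['origin'])
cv2.imwrite('pics/w3b.png',cv2.resize(cv2.imread('pics/w3.png'),(800,600),interpolation=2))
E
```

```text
[0.50761886 0.01735648 0.34607327] [0.4227059  0.01028354 0.42693843]
```

View pics/w3b.png

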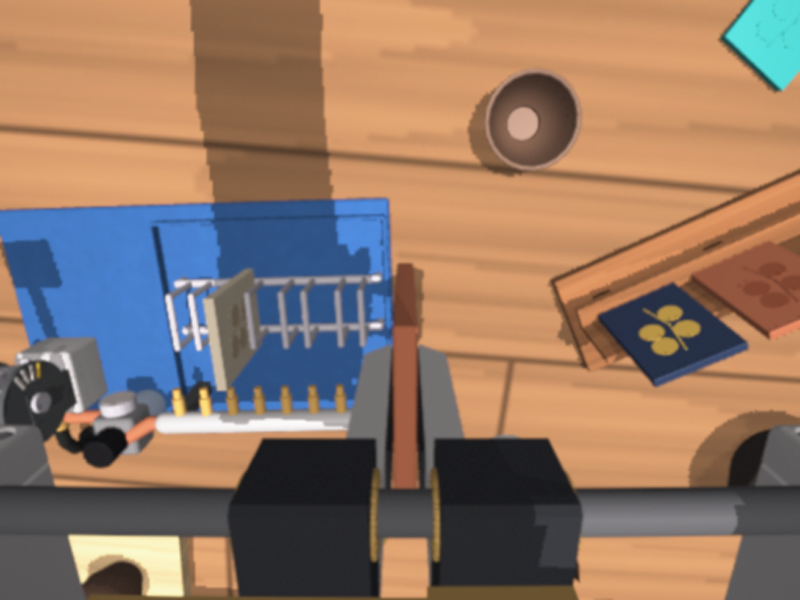

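View w3: the white rack has rails at rows about 280 and 328. The slot 1 hoops are at u≈341/363, slot 2 at 283/306, slot 4 at 172/196, and the cream tile is at (230,325). The held tile is upright in the gripper. I'll take a second view from the right.

Call:
carry_out(offset=[[0, -0.03, 0], [0, -0.04, 0], [0, -0.04, 0], [0, -0.03, 0], [0, 0, 0], [0, 0, 0], [0, 0, 0]], angular=[[0, 0, 0], [0, 0, 0], [0, 0, 0], [0, 0, 0], [0, 0, 0], [0, 0, 0], [0, 0, 0]], gripper=[0, 0, 0, 0, 0, 0, 0])

```text
clock: 6.9
position: [0.5079, -0.1217, 0.346]
eef_rot: [0.136, -3.138, -0.001]
wrist_force: [0.2, 0.3, -1.7]
opening: 0.086
grip_force: 15.0
```

```bash
python3 - <<'E'
from h import *
import pickle
w=snap('wrist','w4.png');pickle.dump(w,open('w4.pkl','wb'));print(bot.read_state()['position'],w['origin'])
v=cv2.imread('pics/w3.png');w=cv2.imread('pics/w4.png')
a=cv2.resize(v[160:235,95:255],(800,375),interpolation=2)[:, :]
b=cv2.resize(w[160:235,160:420],(800,231),interpolation=2)
cv2.imwrite('pics/c34.png',np.vstack([a[:365],b]))
E
```

```text
[ 0.50783281 -0.12177178  0.34603685] [ 0.42286078 -0.12843917  0.42663237]
```

View pics/c34.png

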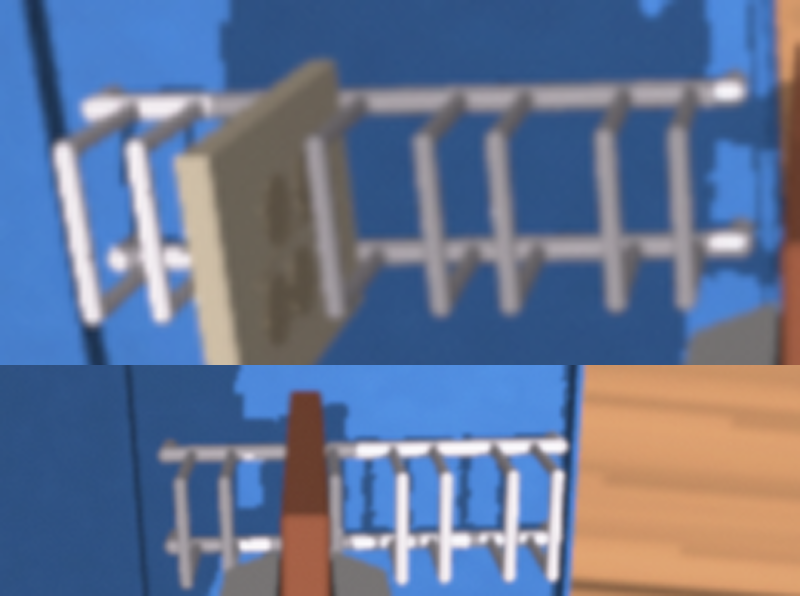

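The composite shows the hoop top bars clearly. Top crop: slot 1 (607,130)–(616,308) and (680,125)–(685,305); slot 2 (427,140)–(440,312) and (497,137)–(510,310). Bottom crop: slot 2 at u≈401/445 and slot 1 at u≈511/556, rows 474–579.

```bash
python3 - <<'E'
from h import *
import pickle;np.set_printoptions(precision=4,suppress=True)
v,w=[pickle.load(open(f,'rb')) for f in('w3.pkl','w4.pkl')]
A=[((607,130),(616,308)),((680,125),(685,305)),((427,140),(440,312)),((497,137),(510,310))]
B=[((511,473),(510,578)),((557,470),(554,578)),((401,477),(402,580)),((445,475),(445,580))]
M=[]
for a,b in zip(A,B):
    P=[]
    for p,q in zip(a,b):
        X,e=tri(ray(v,95+p[0]/5-.4,160+p[1]/5-.4),ray(w,160+q[0]/3.077-.35,160+(q[1]-365)/3.08-.35));P.append(X);print(X,round(e,4))
    M.append((P[0]+P[1])/2);d=P[1]-P[0];print('  mid',M[-1],np.linalg.norm(d),np.degrees(np.arctan2(d[1],d[0])))
s1=(M[0]+M[1])/2;s2=(M[2]+M[3])/2;print('slots',s1,s2,'pitch',s1-s2,np.linalg.norm(s1-s2),'yaw',np.degrees(np.arctan2(-(s1-s2)[0],(s1-s2)[1])))
# held tile bottom in w4
s=bot.read_state();print(s['position'],rot(s['eef_rot']))
E
```

```text
[ 0.5316 -0.0347  0.0631] 0.0008
[ 0.5761 -0.0297  0.069 ] 0.0005
  mid [ 0.5538 -0.0322  0.066 ] 0.04512257304456892 6.440128812001754
[ 0.5284 -0.0165  0.0644] 0.0007
[ 0.5732 -0.0121  0.0711] 0.0001
  mid [ 0.5508 -0.0143  0.0678] 0.04556298242034447 5.609607593879551
[ 0.5374 -0.0794  0.0636] 0.0001
[ 0.581  -0.0745  0.0688] 0.0006
  mid [ 0.5592 -0.0769  0.0662] 0.044143950340850065 6.521675148164778
[ 0.5348 -0.0618  0.0645] 0.0001
[ 0.5791 -0.0566  0.0689] 0.0002
  mid [ 0.557  -0.0592  0.0667] 0.044808750916167435 6.639715282430947
slots [ 0.5523 -0.0233  0.0669] [ 0.5581 -0.0681  0.0665] pitch [-0.0058  0.0448  0.0004] 0.04517169478537775 yaw 7.31540493982023
[ 0.5078 -0.1218  0.346 ] [[-0.9962 -0.0867 -0.0005]
 [-0.0867  0.9962  0.0004]
 [ 0.0004  0.0004 -1.    ]]
```

```bash
python3 - <<'E'
from h import *
import pickle;np.set_printoptions(precision=4,suppress=True)
s=bot.read_state();M=rot(s['eef_rot'])
for f in('w3.pkl','w4.pkl'):
    w=pickle.load(open(f,'rb'));g=w['color'].astype(float)
    m=((g[...,1]/(g[...,0]+1)<.6)&(g[...,0]>60))
    Mc=rot(w['orientation'])
    for r in range(164,185,3):
        c=np.where(m[r,235:285])[0]+235
        if len(c): print(f,r,c.min(),c.max(),end=' | ')
    print()
    tcp=w['origin']-M@np.array([.086,0,-.08])
    for lx in(.035,):
        for ly in(-.004,0,.004): print('exp',proj(w,tcp+M@np.array([lx,ly,.148])))
E
```

```text
w3.pkl 170 256 262 | w3.pkl 173 256 263 | w3.pkl 176 255 263 | w3.pkl 179 254 263 | w3.pkl 182 254 263 | 
exp [254.3148 167.4367]
exp [259.5247 167.4167]
exp [264.7349 167.3969]
w4.pkl 170 256 262 | w4.pkl 173 256 262 | w4.pkl 176 255 263 | w4.pkl 179 256 263 | w4.pkl 182 255 263 | 
exp [253.9629 166.9381]
exp [259.1735 166.9377]
exp [264.3841 166.9377]
```

Call:
carry_out(offset=[[0.0145, 0.0285, 0], [0.015, 0.035, 0], [0.015, 0.035, 0], [0, 0, -0.03], [0, 0, -0.04], [0, 0, -0.03], [0, 0, 0], [0, 0, 0], [0, 0, 0]], angular=[[0, 0, 1.8], [0, 0, 0], [0, 0, 0], [0, 0, 0], [0, 0, 0], [0, 0, 0], [0, 0, 0], [0, 0, 0], [0, 0, 0]], gripper=[0, 0, 0, 0, 0, 0, 0, 0, 0])

```text
clock: 7.85
position: [0.5528, -0.0246, 0.248]
eef_rot: [-0.183, 3.134, 0.0]
wrist_force: [0.4, 0.1, -0.5]
opening: 0.084
grip_force: 15.0
```

```bash
python3 - <<'E'
from h import *
s=bot.read_state();print(s['position'],rot(s['eef_rot']).round(4),s['wrist_force'])
w=snap('wrist','w5.png');cv2.imwrite('pics/w5b.png',cv2.resize(cv2.imread('pics/w5.png')[110:300,140:400],(800,585),interpolation=2))
E
```

```text
[ 0.55279089 -0.02458231  0.24798697] [[-9.932e-01 -1.164e-01  2.400e-03]
 [-1.164e-01  9.932e-01  2.000e-04]
 [-2.400e-03 -1.000e-04 -1.000e+00]] [ 0.40973116  0.05344457 -0.48045246]
```

View pics/w5b.png

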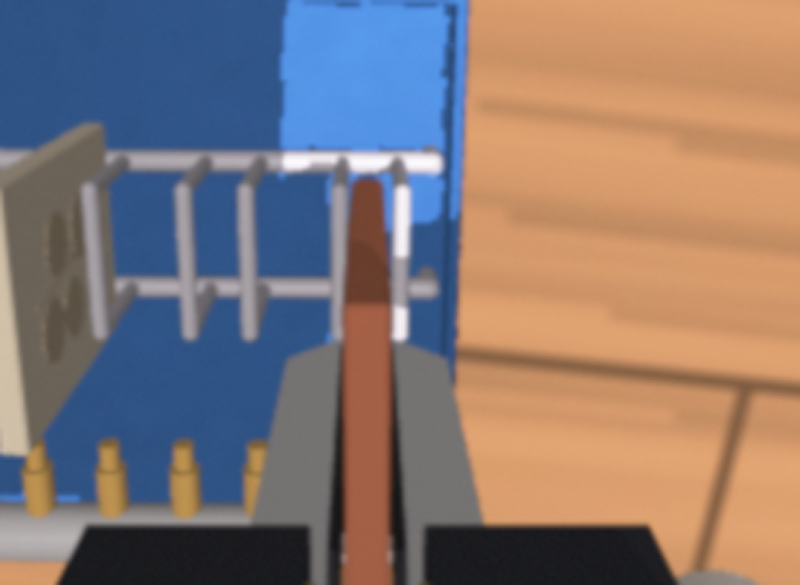

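The tile's lower edge at (369,180) is centred between the slot 1 hoops at u=340 and 401. I'm lowering it now.

Call:
carry_out(offset=[[0, 0.001, -0.012], [0, 0, -0.014], [0, 0, -0.014], [0, 0, -0.01], [0, 0, -0.008], [0, 0, -0.005], [0, 0, -0.003], [0, 0, 0], [0, 0, 0]], angular=[[0, 0, 0], [0, 0, 0], [0, 0, 0], [0, 0, 0], [0, 0, 0], [0, 0, 0], [0, 0, 0], [0, 0, 0], [0, 0, 0]], gripper=[0, 0, 0, 0, 0, 0, 0, 0, 0])

```text
clock: 8.8
position: [0.5522, -0.0239, 0.1804]
eef_rot: [-0.182, 3.136, -0.0]
wrist_force: [-0.0, 0.4, -1.9]
opening: 0.082
grip_force: 15.0
```

Call:
carry_out(offset=[[0, 0, -0.001], [0, 0, -0.001], [0, 0, -0.001], [0, 0, 0], [0, 0, 0]], angular=[[0, 0, 0], [0, 0, 0], [0, 0, 0], [0, 0, 0], [0, 0, 0]], gripper=[0, 0, 0, 0, 0])

```text
clock: 9.3
position: [0.552, -0.0239, 0.1771]
eef_rot: [-0.182, 3.136, -0.0]
wrist_force: [0.3, 0.9, -0.8]
opening: 0.083
grip_force: 15.0
```

Call:
carry_out(offset=[[0, 0, -0.001], [0, 0, -0.001], [0, 0, 0], [0, 0, 0]], angular=[[0, 0, 0], [0, 0, 0], [0, 0, 0], [0, 0, 0]], gripper=[0, 0, 0, 0])

```text
clock: 9.7
position: [0.5523, -0.0239, 0.1756]
eef_rot: [-0.182, 3.136, 0.0]
wrist_force: [-2.7, 0.9, 8.4]
opening: 0.087
grip_force: 15.0
```

Contact at +8 N, so the tile is on the slot floor. I'll release it and rise.

Call:
carry_out(offset=[[0, 0, 0.0005], [0, 0, 0], [0, 0, 0], [0, 0, 0], [0, 0, 0.015], [0, 0, 0.03], [0, 0, 0.045], [0, 0, 0.04], [0, 0, 0]], angular=[[0, 0, 0], [0, 0, 0], [0, 0, 0], [0, 0, 0], [0, 0, 0], [0, 0, 0], [0, 0, 0], [0, 0, 0], [0, 0, 0]], gripper=[0.03, 0.03, 0.03, 0.03, 0.03, 0.03, 0.03, 0.03, 0.03])

```text
clock: 10.6
position: [0.5536, -0.0242, 0.3107]
eef_rot: [-0.182, 3.129, 0.0]
wrist_force: [-0.6, 0.5, -1.1]
opening: 0.319
grip_force: 0.0
```

```bash
python3 - <<'E'
from h import *
s=bot.read_state();print(s['position'])
w=snap('wrist','w6.png')
for a in strips(w,90): print(a, onz(w,*a[1],.119))
z=np.array([.224,.129,.966]);top=np.array([.5041,.3071,.1187]);print('pre to go',top+.136*z-s['position'])
E
```

```text
[ 0.5535513  -0.02415919  0.31067742]
[array([259.5, 184. ], dtype=float32), array([259.29850746, 204.74626866]), array([259.5, 222. ], dtype=float32), (38.0, 5.0)] [ 0.56726105 -0.02182064  0.119     ]
pre to go [-0.0189873   0.34880319 -0.06060142]
```

Call:
carry_out(offset=[[-0.002, 0.02, 0], [-0.002, 0.033, 0], [-0.002, 0.037, 0], [-0.002, 0.037, 0], [-0.002, 0.037, 0], [-0.002, 0.037, 0], [-0.002, 0.037, 0], [-0.002, 0.037, 0], [-0.002, 0.037, 0], [-0.001, 0.037, 0]], angular=[[0, 0, -6.7], [0, 0, -6.7], [0, 0, -6.7], [0, 0, -6.7], [0, 0, -6.7], [0, 0, -6.7], [0, 0, -6.7], [0, 0, -6.7], [0, 0, -6.7], [0, 0, -6.4]], gripper=[0.05, 0.05, 0.05, 0.05, 0.05, 0.05, 0.05, 0.05, 0.05, 0.05])

```text
clock: 11.65
position: [0.5324, 0.3264, 0.3043]
eef_rot: [-1.578, -2.716, 0.003]
wrist_force: [0.6, -0.4, -0.8]
opening: 0.532
grip_force: 0.0
```

Call:
carry_out(offset=[[0, 0, 0], [0, 0, -0.02], [0, 0, -0.02], [0, 0, -0.021], [0, 0, 0], [0, 0, 0]], angular=[[-2.5, 4.33, 0], [-2.5, 4.33, 0], [-2.5, 4.33, 0], [0, 0, 0], [0, 0, 0], [0, 0, 0]], gripper=[0.05, 0.05, 0.05, 0.05, 0.05, 0.05])

```text
clock: 12.25
position: [0.5329, 0.3249, 0.2443]
eef_rot: [-1.497, -2.59, 0.343]
wrist_force: [-1.1, -1.0, 0.8]
opening: 0.534
grip_force: 0.0
```

```bash
python3 - <<'E'
from h import *
np.set_printoptions(precision=4,suppress=True)
s=bot.read_state();M=rot(s['eef_rot']);print(s['position'],M[:,1],M[:,2])
w=snap('wrist','w7.png')
for a in strips(w,110): print(a, onz(w,*a[1],.1187))
z=np.array([.224,.129,.966]);top=np.array([.5041,.3071,.1187]);print(top+.058*z-s['position'])
E
```

```text
[0.5329 0.3249 0.2443] [ 0.8368  0.482  -0.2599] [-0.225  -0.1301 -0.9656]
[array([282.5,  67. ], dtype=float32), array([283.1453,  76.0174]), array([282.5,  85. ], dtype=float32), (18.0, 11.0)] [0.4681 0.4011 0.1187]
[array([259.5, 155. ], dtype=float32), array([259.9053, 216.7613]), array([259.5, 262. ], dtype=float32), (107.0, 11.0)] [0.5039 0.3082 0.1187]
[-0.0158 -0.0103 -0.0695]
```

Consistent with the earlier measurement. Grasping.

Call:
carry_out(offset=[[-0.004, -0.0025, -0.018], [-0.004, -0.0025, -0.018], [-0.004, -0.0025, -0.018], [-0.0038, -0.0025, -0.015], [0, 0, 0], [0, 0, 0], [0, 0, 0], [0, 0, 0], [0, 0, 0], [0, 0, 0]], angular=[[0, 0, 0], [0, 0, 0], [0, 0, 0], [0, 0, 0], [0, 0, 0], [0, 0, 0], [0, 0, 0], [0, 0, 0], [0, 0, 0], [0, 0, 0]], gripper=[0.05, 0.05, 0.05, 0.05, 0, 0, 0, 0, 0, 0])

```text
clock: 13.3
position: [0.5174, 0.3152, 0.176]
eef_rot: [-1.497, -2.591, 0.341]
wrist_force: [0.8, -0.1, 4.1]
opening: 0.083
grip_force: 15.0
```

Call:
carry_out(offset=[[0, 0, 0], [0, 0, 0], [0, 0, 0]], angular=[[0, 0, 0], [0, 0, 0], [0, 0, 0]], gripper=[0, 0, 0])

```text
clock: 13.6
position: [0.5174, 0.3152, 0.176]
eef_rot: [-1.497, -2.591, 0.341]
wrist_force: [-0.9, 0.4, 5.9]
opening: 0.084
grip_force: 15.0
```

Call:
carry_out(offset=[[0.002, 0.001, 0.01], [0.005, 0.003, 0.02], [0.007, 0.004, 0.03], [0.007, 0.004, 0.03], [0.007, 0.004, 0.03], [0.005, 0.003, 0.02], [0, 0, 0.02], [0, 0, 0.01], [0, 0, 0], [0, 0, 0]], angular=[[0, 0, 0], [0, 0, 0], [0, 0, 0], [0, 0, 0], [0, 0, 0], [0, 0, 0], [2.5, -4.33, 0], [2.5, -4.33, 0], [2.5, -4.33, 0], [0, 0, 0]], gripper=[0, 0, 0, 0, 0, 0, 0, 0, 0, 0])

```text
clock: 14.6
position: [0.5497, 0.3336, 0.3471]
eef_rot: [1.571, 2.719, 0.004]
wrist_force: [-0.4, -0.8, -0.4]
opening: 0.085
grip_force: 15.0
```

Call:
carry_out(offset=[[0, -0.025, 0], [0, -0.04, 0], [0, -0.045, 0], [0, -0.045, 0], [0, -0.045, 0], [0, -0.045, 0], [0, -0.045, 0], [0, -0.045, 0], [0, -0.04, 0], [0, -0.027, 0]], angular=[[0, 0, 4.8], [0, 0, 7], [0, 0, 7], [0, 0, 7], [0, 0, 7], [0, 0, 7], [0, 0, 7], [0, 0, 7], [0, 0, 7], [0, 0, 6]], gripper=[0, 0, 0, 0, 0, 0, 0, 0, 0, 0])

```text
clock: 15.6
position: [0.5498, -0.0711, 0.3457]
eef_rot: [0.189, -3.132, 0.0]
wrist_force: [0.8, -0.0, -0.4]
opening: 0.087
grip_force: 15.0
```

Call:
carry_out(offset=[[0, 0, 0], [0, 0, 0], [0, 0, 0]], angular=[[0, 0, 0], [0, 0, 0], [0, 0, 0]], gripper=[0, 0, 0])

```text
clock: 15.9
position: [0.5504, -0.0669, 0.3455]
eef_rot: [0.185, -3.134, -0.001]
wrist_force: [0.4, 0.1, -1.1]
opening: 0.086
grip_force: 15.0
```

```bash
python3 - <<'E'
from h import *
s=bot.read_state();M=rot(s['eef_rot']);print(s['position'],M.round(4))
print(np.array([.5581,-.0681,.346])-s['position'])
E
```

```text
[ 0.55037444 -0.06685581  0.34545001] [[-9.930e-01 -1.177e-01 -1.700e-03]
 [-1.177e-01  9.931e-01  2.000e-04]
 [ 1.600e-03  4.000e-04 -1.000e+00]]
[ 0.00772556 -0.00124419  0.00054999]
```

Call:
carry_out(offset=[[0.0075, -0.001, -0.02], [0, 0, -0.03], [0, 0, -0.03], [0, 0, -0.02], [0, 0, 0], [0, 0, 0], [0, 0, 0]], angular=[[0, 0, 0], [0, 0, 0], [0, 0, 0], [0, 0, 0], [0, 0, 0], [0, 0, 0], [0, 0, 0]], gripper=[0, 0, 0, 0, 0, 0, 0])

```text
clock: 16.6
position: [0.5583, -0.0686, 0.247]
eef_rot: [-0.186, 3.135, -0.0]
wrist_force: [-0.1, 0.5, -1.4]
opening: 0.09
grip_force: 15.0
```

```bash
python3 - <<'E'
from h import *
s=bot.read_state();print(s['position'],s['wrist_force'])
w=snap('wrist','w8.png');cv2.imwrite('pics/w8b.png',cv2.resize(cv2.imread('pics/w8.png')[110:300,140:400],(800,585),interpolation=2))
E
```

```text
[ 0.55831479 -0.06857628  0.24695328] [-0.10604951  0.52996656 -1.42547831]
```

View pics/w8b.png

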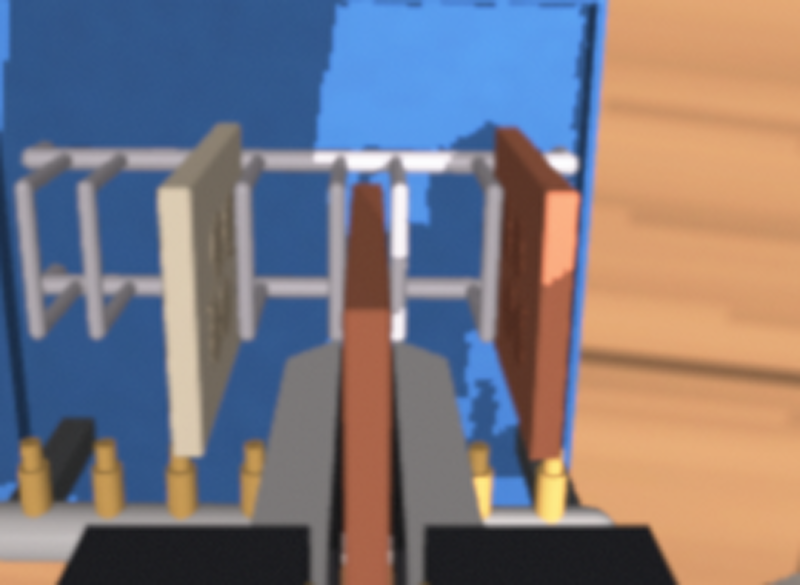

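Tile 1 stands in slot 1 at the right. The held tile's lower edge at (368,185) is centred between the slot 2 hoops at 337 and 398, so I'll lower it.

Call:
carry_out(offset=[[0, 0, -0.012], [0, 0, -0.014], [0, 0, -0.014], [0, 0, -0.01], [0, 0, -0.008], [0, 0, -0.005], [0, 0, -0.003], [0, 0, -0.001], [0, 0, -0.001], [0, 0, 0]], angular=[[0, 0, 0], [0, 0, 0], [0, 0, 0], [0, 0, 0], [0, 0, 0], [0, 0, 0], [0, 0, 0], [0, 0, 0], [0, 0, 0], [0, 0, 0]], gripper=[0, 0, 0, 0, 0, 0, 0, 0, 0, 0])

```text
clock: 17.65
position: [0.5578, -0.0689, 0.1778]
eef_rot: [-0.185, 3.136, -0.0]
wrist_force: [-0.3, -0.5, -1.2]
opening: 0.086
grip_force: 15.0
```

Call:
carry_out(offset=[[0, 0, -0.001], [0, 0, -0.001], [0, 0, 0], [0, 0, 0]], angular=[[0, 0, 0], [0, 0, 0], [0, 0, 0], [0, 0, 0]], gripper=[0, 0, 0, 0])

```text
clock: 18.05
position: [0.5578, -0.0689, 0.1758]
eef_rot: [-0.185, 3.136, -0.0]
wrist_force: [0.7, -0.3, 0.5]
opening: 0.085
grip_force: 15.0
```

Call:
carry_out(offset=[[0, 0, -0.001], [0, 0, 0], [0, 0, 0]], angular=[[0, 0, 0], [0, 0, 0], [0, 0, 0]], gripper=[0, 0, 0])

```text
clock: 18.35
position: [0.5581, -0.0689, 0.1754]
eef_rot: [-0.185, 3.135, 0.0]
wrist_force: [-1.7, -0.3, 12.3]
opening: 0.084
grip_force: 15.0
```

Call:
carry_out(offset=[[0, 0, 0.0005], [0, 0, 0], [0, 0, 0], [0, 0, 0], [0, 0, 0.015], [0, 0, 0.03], [0, 0, 0.045], [0, 0, 0.045], [0, 0, 0.03], [0, 0, 0]], angular=[[0, 0, 0], [0, 0, 0], [0, 0, 0], [0, 0, 0], [0, 0, 0], [0, 0, 0], [0, 0, 0], [0, 0, 0], [0, 0, 0], [0, 0, 0]], gripper=[0.03, 0.03, 0.03, 0.03, 0.03, 0.03, 0.03, 0.03, 0.03, 0.03])

```text
clock: 19.35
position: [0.5587, -0.0693, 0.3454]
eef_rot: [-0.184, 3.129, -0.001]
wrist_force: [-0.7, -0.6, -0.1]
opening: 0.318
grip_force: 0.0
```

Call:
carry_out(offset=[[-0.02, -0.025, 0], [-0.025, -0.035, 0], [-0.025, -0.035, 0], [-0.02, -0.035, 0], [0, -0.03, 0], [0, 0, 0], [0, 0, 0], [0, 0, 0]], angular=[[0, 0, 0], [0, 0, 0], [0, 0, 0], [0, 0, 0], [0, 0, 0], [0, 0, 0], [0, 0, 0], [0, 0, 0]], gripper=[0.0, 0.0, 0.0, 0.0, 0.0, 0, 0, 0])

```text
clock: 20.15
position: [0.4679, -0.2281, 0.3401]
eef_rot: [0.187, -3.136, -0.0]
wrist_force: [-0.5, -0.1, -0.3]
opening: 0.004
grip_force: 0.0
```

```bash
cat > red.py <<'E'
from h import *
import sys,pickle
w=snap('wrist',sys.argv[1]+'.png');pickle.dump(w,open(sys.argv[1]+'.pkl','wb'))
g=w['color'].astype(int);m=((g[...,0]>120)&(g[...,1]<70)&(g[...,2]<70)).astype('uint8')
N,L,S,C=cv2.connectedComponentsWithStats(m)
for k in range(1,N):
    if S[k,4]>100:
        c=cv2.findContours((L==k).astype('uint8'),0,2)[0][0];print(S[k],C[k],cv2.approxPolyDP(c,5,True)[:,0].tolist(),cv2.boxPoints(cv2.minAreaRect(c)).tolist())
print(bot.read_state()['position'])
E
python3 red.py w9; python3 -c "
import cv2;cv2.imwrite('pics/w9b.png',cv2.resize(cv2.imread('pics/w9.png'),(800,600)))"
```

```text
[ 143  220   65   37 2048] [175.98193359 237.55908203] [[144, 221], [154, 254], [207, 255], [201, 221]] [[143.0, 220.0], [207.0, 220.0], [207.0, 256.0], [143.0, 256.0]]
[ 0.46794519 -0.22794167  0.34008023]
```

View pics/w9b.png

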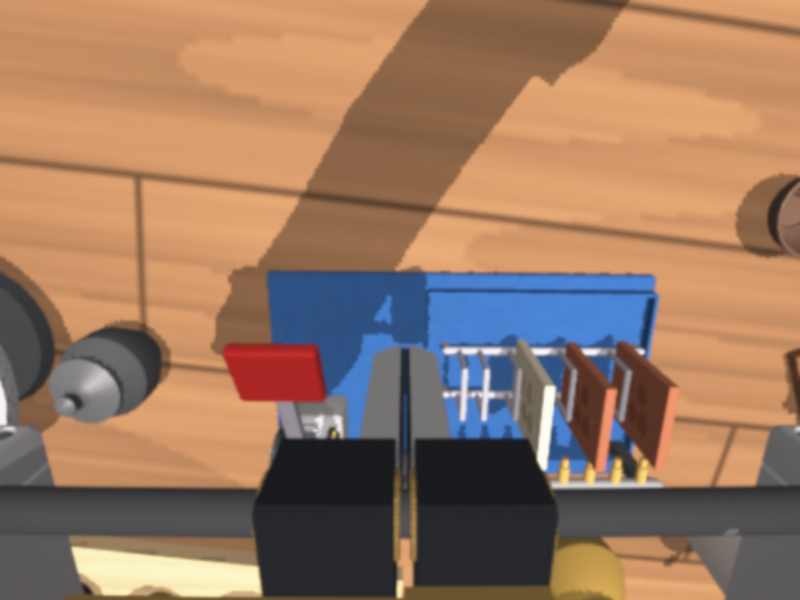

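View w9: both terracotta tiles stand in slots 1 and 2 (at (645,400) and (590,405)), and the cream tile is untouched at (535,400). The red pad is at about (275,372), and the jar at (105,375). I'll take a second view for the pad.

Call:
carry_out(offset=[[0, -0.03, 0], [0, -0.04, 0], [0, -0.04, 0], [0, -0.03, 0], [0, 0, 0], [0, 0, 0], [0, 0, 0]], angular=[[0, 0, 0], [0, 0, 0], [0, 0, 0], [0, 0, 0], [0, 0, 0], [0, 0, 0], [0, 0, 0]], gripper=[0, 0, 0, 0, 0, 0, 0])

```text
clock: 20.9
position: [0.4683, -0.3676, 0.34]
eef_rot: [-0.188, 3.136, 0.001]
wrist_force: [0.2, -0.3, -0.0]
opening: 0.003
grip_force: 0.0
```

```bash
python3 red.py w10; python3 - <<'E'
from h import *
import pickle;np.set_printoptions(precision=4,suppress=True)
ws=[pickle.load(open(f,'rb')) for f in('w9.pkl','w10.pkl')];Q=[]
for w in ws:
    g=w['color'].astype(int);m=((g[...,0]>120)&(g[...,1]<70)&(g[...,2]<70)).astype('uint8')
    c=max(cv2.findContours(m,0,2)[0],key=cv2.contourArea);q=cv2.approxPolyDP(c,5,True)[:,0].astype(float)
    q=q[np.argsort(q[:,1])];q=np.vstack([q[:2][np.argsort(q[:2,0])],q[-2:][np.argsort(q[-2:,0])]]);Q.append(q);print(q.tolist())
P=[]
for a,b in zip(*Q):
    X,e=tri(ray(ws[0],*a),ray(ws[1],*b));P.append(X);print(X,e)
print('mid',np.mean(P,0),np.linalg.norm(P[0]-P[1]),np.linalg.norm(P[2]-P[0]))
print(np.mean(P,0)-bot.read_state()['position'])
E
```

```text
[ 290  237   62   34 1708] [318.67447307 253.62295082] [[290, 268], [341, 269], [351, 244], [312, 242], [351, 240], [295, 237]] [[290.0, 237.0], [351.0, 237.0], [351.0, 270.0], [290.0, 270.0]]
[ 0.46829385 -0.3675646   0.34015399]
[[144.0, 221.0], [201.0, 221.0], [154.0, 254.0], [207.0, 255.0]]
[[295.0, 237.0], [351.0, 240.0], [290.0, 268.0], [341.0, 269.0]]
[ 0.5025 -0.3292  0.1642] 0.00023354988531558307
[ 0.4975 -0.2773  0.1649] 0.0026547172027127372
[ 0.5464 -0.3254  0.1457] 0.00021370393855466146
[ 0.5425 -0.2721  0.1433] 0.00016178792745411168
mid [ 0.5222 -0.301   0.1545] 0.05211875912071154 0.04777088414005501
[ 0.054   0.0665 -0.1856]
```

Call:
carry_out(offset=[[0.022, 0.033, 0], [0.022, 0.0325, -0.02], [0, 0, -0.03], [0, 0, 0], [0, 0, 0], [0, 0, -0.015], [0, 0, -0.015], [0, 0, 0], [0, 0, 0]], angular=[[0, 0, 0], [0, 0, 0], [0, 0, 0], [0, 0, 0], [0, 0, 0], [0, 0, 0], [0, 0, 0], [0, 0, 0], [0, 0, 0]], gripper=[0, 0, 0, 0, 0, 0, 0, 0, 0])

```text
clock: 21.85
position: [0.5119, -0.3036, 0.2604]
eef_rot: [-0.185, 3.136, -0.0]
wrist_force: [2.9, 2.2, 3.0]
opening: -0.0
grip_force: 1.6
```

Call:
carry_out(offset=[[0, 0, -0.01], [0, 0, -0.012], [0, 0, -0.012], [0, 0, -0.012], [0, 0, -0.012], [0, 0, 0], [0, 0, 0]], angular=[[0, 0, 0], [0, 0, 0], [0, 0, 0], [0, 0, 0], [0, 0, 0], [0, 0, 0], [0, 0, 0]], gripper=[0, 0, 0, 0, 0, 0, 0])

```text
clock: 22.55
position: [0.5116, -0.3037, 0.2027]
eef_rot: [0.185, -3.136, 0.0]
wrist_force: [-1.9, -0.7, 3.3]
opening: 0.006
grip_force: 1.8
```

Call:
carry_out(offset=[[0, 0, -0.01], [0, 0, -0.01], [0, 0, -0.01], [0, 0, -0.006], [0, 0, -0.004], [0, 0, -0.002], [0, 0, 0], [0, 0, 0]], angular=[[0, 0, 0], [0, 0, 0], [0, 0, 0], [0, 0, 0], [0, 0, 0], [0, 0, 0], [0, 0, 0], [0, 0, 0]], gripper=[0, 0, 0, 0, 0, 0, 0, 0])

```text
clock: 23.35
position: [0.5129, -0.3037, 0.1616]
eef_rot: [-0.186, 3.133, -0.002]
wrist_force: [2.5, -0.3, 8.1]
opening: 0.008
grip_force: 3.6
```

```bash
python3 - <<'E'
from h import *
s=bot.read_state();print(s['position'],s['position'][2]-.097,s['wrist_force'])
a,b,c=snap('wrist')['color'],snap('side')['color'],snap('top')['color']
k=lambda i,h:cv2.resize(i,(400,h),interpolation=2)
cv2.imwrite('pics/fin.png',np.vstack([np.hstack([k(a,300),k(b[185:290,230:370],300)]),np.hstack([k(c[120:210,235:355],300),k(c[140:230,110:230],300)])])[...,::-1])
E
```

```text
[ 0.51293712 -0.30365155  0.161634  ] 0.06463400401859229 [ 2.5257721  -0.28278213  8.08317205]
```

View pics/fin.png

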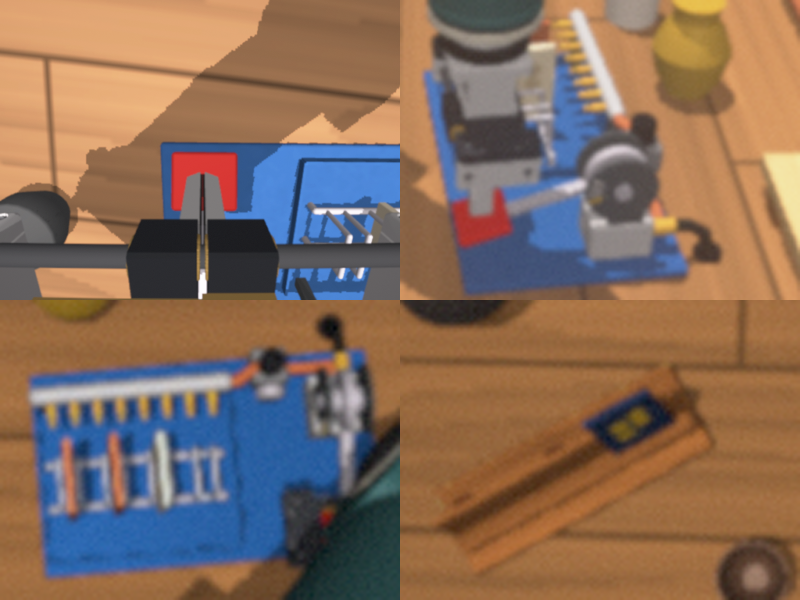

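The fingers hold the pad down, both tiles stand in slots 1 and 2, the cream and glazed tiles haven't moved, and the bowl is in place. I'm pressing on to find the stop and confirm the third click.

Call:
carry_out(offset=[[0, 0, -0.001], [0, 0, -0.001], [0, 0, -0.001], [0, 0, 0], [0, 0, 0]], angular=[[0, 0, 0], [0, 0, 0], [0, 0, 0], [0, 0, 0], [0, 0, 0]], gripper=[0, 0, 0, 0, 0])

```text
clock: 24.0
position: [0.5133, -0.3037, 0.1591]
eef_rot: [-0.186, 3.132, -0.002]
wrist_force: [2.7, 1.4, 11.8]
opening: 0.008
grip_force: 5.4
```

Call:
carry_out(offset=[[0, 0, -0.001], [0, 0, -0.001], [0, 0, 0], [0, 0, 0], [0, 0, 0]], angular=[[0, 0, 0], [0, 0, 0], [0, 0, 0], [0, 0, 0], [0, 0, 0]], gripper=[0, 0, 0, 0, 0])

```text
clock: 24.5
position: [0.5137, -0.3036, 0.1574]
eef_rot: [-0.186, 3.131, -0.002]
wrist_force: [3.3, 1.5, 15.4]
opening: 0.005
grip_force: 6.8
```

Call:
carry_out(offset=[[0, 0, 0], [0, 0, 0], [0, 0, 0], [0, 0, 0], [0, 0, 0]], angular=[[0, 0, 0], [0, 0, 0], [0, 0, 0], [0, 0, 0], [0, 0, 0]], gripper=[0, 0, 0, 0, 0])

```text
clock: 25.0
position: [0.5137, -0.3036, 0.1574]
eef_rot: [-0.186, 3.131, -0.002]
wrist_force: [3.4, 2.0, 15.1]
opening: 0.003
grip_force: 6.8
```

```bash
python3 - <<'E'
from plant import bot
s=bot.read_state();print(s['position'],s['wrist_force']);print(bot.close_job())
E
```

```text
[ 0.5136907  -0.30359641  0.15739491] [ 3.40916079  1.96288637 15.14735962]
the job is handed in; nothing more can be done
None
```

I handed the job in at about 25 s: both terracotta tiles stand in slots 1 and 2, and the fingers hold the air lever down with about 15 N, which by pad height and force is past the third click; no verdict was returned.

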